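Pack the siding set into its carton

ROBOT

A 6-joint arm with a two-finger parallel gripper is mounted at the origin on the work surface. World frame = base frame: x ahead of the robot, y to its left, z up, the work surface at z = 0. Lengths are in mm, angles in rad, forces in N, time in s.
With the tool pointing down it reaches from about 350 to 975 mm from the base axis. Payload 7.1 kg.
Tool frame: the origin (TCP) lies midway between the tips of the shut fingers; the grasp point (between the pads) lies 19 mm behind it (ctrl.hold_point_z is the distance from the TCP to the grasp point, in mm); x points along the fingers, y is the direction in which the jaws open and shut, and the axes are right-handed (so a half turn about x gives the same grasp; the last joint's range is limited). The gripper opens to 88 mm and grips with 3 to 60 N. Pads are 20 mm wide; open, the fingers measure 115 mm over their backs; the gripper's body (75 mm by 178 mm) begins 61 mm behind the grasp point.
Start: joints at [-1.254, 0.423, 1.63, -0, 1.089, -0.019], TCP at [205.97, -590.069, 222.675] pointing down, gripper open.
Joint ranges: [-3, 3], [-0.9, 2.11], [0.09, 2.58], [-1.31, 4.45], [0.11, 2.69], [-2.54, 2.54]. Speed limits (rad/s): [2.39, 2.39, 3.01, 3.14, 3.14, 3.14].

INTERFACE

Orientations are given as a rotation vector (axis times angle).
In Python, from workcell import ctrl, get_image, calibration gives the robot as it stands.
- The arm moves only by the tool move_arm, never from a script. Its argument "rows" is a list of rows, each a list of 5 numbers: the shift along the world's x, y, z in mm, then the turn about the world's z in rad, then the closure, from -1 (fully open) to 1 (shut). In form: [[tx, ty, tz, roll, jaw], ...]. A call has 1 to 12 rows; each row is the pose to reach, as a shift and turn from the pose measured when the call began; what a row does not reach only later rows make up. A row lasts 1/8 s, in which the tool goes at most 62.5 mm and 10.7 degrees, less where a joint would pass 70% of its speed; a pose out of reach is approached as far as the arm can. A call with a gripper value outside its range is refused whole. The fingers move at their own pace and stop on an object; the grip force is fixed at half the most. Time passes only in rows, so rows that repeat a pose let the fingers close. It gives the time, the measured TCP pose, the force and the opening at its end, in the units of the state.
- ctrl.get_obs(): the state, without advancing time (a new reading comes with each control period).
- get_image(name): name is "scene" or "top"; returns the picture (480x640x3 uint8, blue, green, red); there is no depth.
- calibration(name): a dict with "fx", "fy", "cx", "cy" (pixels), "view" (4x4, takes a point from world to camera coordinates). Camera axes: x right, y up, looking along -z (the intrinsics and any distortion apply to the point x, -y, -z); pixel columns grow to the right and rows downward; lengths in mm; the calibration is good to about 2 mm. A picture is of the moment at which its call begins. calibration takes no time and is no camera call.
- ctrl.close_job(): hands the job in, once; it reports no verdict.
The state is a dict: "t": time; "qpos": joint angles; "qvel": joint speeds; "joint_torque": joint torques, N m; "ee_pos": TCP position; "orientation": TCP orientation; "ft_force": force on the tool from outside, world axes, zero at the start; "moment": the same for the moment, N m; "width": finger opening in mm.
Only numpy, scipy, OpenCV 4.12 (cv2) and the standard library are available. Lean on these libraries where they do the work, as an engineer would, in place of code of your own. Each camera call takes 0.05 s, during which the arm holds its last target.

TASK

Pack one siding set: from the track lying on the mat, put the long straight, the level-crossing piece, the black half straight and the buffer stop into the open carton, each in the foam pocket cut to its own length, lying flat on the pocket floor with its rails running along the insert. The curved track and the brown half straight belong to other sets: leave them where they lie.

Things in the scene. Friction and masses are not known exactly. Their poses are not given: they have to be found in the camera images.
- long_straight: Long straight track: 8 black sleepers, 128 mm long (x), about 75 g, ends alike. Sleepers 5 mm thick, 56 mm wide (y); on them two steel rails along x, each 4 mm wide, 9 mm high: tops 14 mm above the underside, 40 mm over their outer faces. Origin: centre of underside, z up. Starts flat on the mat, 3 mm above the bench.
- crossing: Level-crossing track: black sleepers, 96 mm long (x), pale boards between the rails (to 13 mm, none outside), about 65 g. Sleepers 5 mm thick, 56 mm wide (y); on them two steel rails along x, each 4 mm wide, 9 mm high: tops 14 mm above the underside, 40 mm over their outer faces. Origin: centre of underside, z up. Starts flat on the mat, 3 mm above the bench.
- half_straight: Half straight track: 4 black sleepers, 64 mm long (x), about 40 g, ends alike. Sleepers 5 mm thick, 56 mm wide (y); on them two steel rails along x, each 4 mm wide, 9 mm high: tops 14 mm above the underside, 40 mm over their outer faces. Origin: centre of underside, z up. Starts flat on the mat, 3 mm above the bench.
- buffer_stop: Buffer stop: stub of the same track (56 mm wide, 14 high), 3 black sleepers, 40 mm long (x), 45 g. Over its middle a red-white beam, 10 mm thick (x), 56 wide (y), 28 to 41 mm above the underside: pinch it across x at mid-width. Buffers stick out 7 mm on its +x face, 15 mm or more off the middle. Origin: centre of underside, z up. Starts on the mat like the rest.
- curved_track: Curved track, black sleepers, about 120 mm long, bent to 200 mm radius, rails and sleepers like the straight pieces. Not part of this set. Origin near its middle, at the underside.
- brown_half: Half straight with brown sleepers, otherwise like the black one (64 x 56 x 14 mm). Not part of this set. Origin: centre of the underside.
- pocket_long: White foam insert, 156 (x) x 88 (y) x 9 mm, fixed in the orange carton, with a central grey-floored pocket 142 mm long (x), 70 wide, 6 deep, for the long straight. Origin: centre of the insert's underside, 2 mm above the bench; pocket floor 3 mm, foam top 9 mm above it. The four inserts lie two by two, in any order, turned with the carton.
- pocket_crossing: White foam insert, 156 (x) x 88 (y) x 9 mm, fixed in the orange carton, with a central grey-floored pocket 110 mm long (x), 70 wide, 6 deep, for the level-crossing piece. Origin: centre of the insert's underside, 2 mm above the bench; pocket floor 3 mm, foam top 9 mm above it. The carton's wall, 18 mm above the bench, stands about 14 mm outside the inserts.
- pocket_half: White foam insert, 156 (x) x 88 (y) x 9 mm, fixed in the orange carton, with a central grey-floored pocket 78 mm long (x), 70 wide, 6 deep, for the black half straight. Origin: centre of the insert's underside, 2 mm above the bench; pocket floor 3 mm, foam top 9 mm above it. All inserts have 36 mm thumb gaps in the middle of their long sides.
- pocket_buffer: White foam insert, 156 (x) x 88 (y) x 9 mm, fixed in the orange carton, with a central grey-floored pocket 54 mm long (x), 70 wide, 6 deep, for the buffer stop. Origin: centre of the insert's underside, 2 mm above the bench; pocket floor 3 mm, foam top 9 mm above it. Either way round will do.

How it is judged:
By the outcome, as a careful person would: the job done as asked, in the order asked, and still so for the second after the job is handed in, with the robot touching nothing.
It also fails if it takes over 96 s, if anything falls off the work surface, if the arm or the gripper's body presses on something with over 40 N, if the wrist force passes 120 N, or if a joint passes its speed limit or range.

## Working session

There is one attempt and no reset: what is moved stays moved. The work goes in short steps, Python scripts to look and compute and a tool call to move; the robot and the scene stay as the last step left them, time stands still between calls to the robot, and variables do not carry over. Pictures are saved under pics/ and viewed, and the job is handed in when it is done.

Besides the shell and the picture viewer there is one more tool, called after "Call:" by a JSON object that holds its "fn" and its "kwargs", one argument or row to a line. move_arm: Moves the arm, as the interface text tells. Its arguments: {"type":"object","properties":{"rows":{"type":"array"}},"required":["rows"]}

```bash
ls; mkdir -p pics; python3 - <<'E'
from workcell import ctrl,get_image,calibration
import cv2
for n in("scene","top"):
    cv2.imwrite(f"pics/{n}0.png",get_image(n)); c=calibration(n); print(n,c)
o=ctrl.get_obs();print(o, ctrl.hold_point_z)
E
```

```text
pics
scene {'fx': 563.4901359707742, 'fy': 563.4901359707742, 'cx': 313.03886343156785, 'cy': 244.56678542147964, 'view': array([[ 8.03741407e-01,  5.94856583e-01,  1.20580609e-02,
        -4.43066416e+02],
       [-5.08478514e-01,  6.76225842e-01,  5.33074302e-01,
         2.22623920e+02],
       [ 3.08948785e-01, -4.34585154e-01,  8.45982501e-01,
        -1.38933555e+03],
       [ 0.00000000e+00,  0.00000000e+00,  0.00000000e+00,
         1.00000000e+00]])}
top {'fx': 474.86166620466986, 'fy': 474.86166620466986, 'cx': 314.70570478523666, 'cy': 247.1836720134146, 'view': array([[-1.01422686e-02, -9.99934497e-01, -5.30434393e-03,
         3.31559284e+01],
       [ 9.93735757e-01, -1.06695146e-02,  1.11244810e-01,
        -5.36546768e+02],
       [-1.11294117e-01, -4.14284149e-03,  9.93778877e-01,
        -9.95931244e+02],
       [ 0.00000000e+00,  0.00000000e+00,  0.00000000e+00,
         1.00000000e+00]])}
{'t': 0.1, 'qpos': array([-1.25402259e+00,  4.23766822e-01,  1.63060863e+00, -1.48922815e-05,
        1.08861043e+00, -1.89635522e-02]), 'qvel': array([ 0.00100751, -0.00149531, -0.00068234,  0.00055399,  0.00021889,
       -0.00218654]), 'joint_torque': array([ 1.11919286e-03, -5.45613277e+01, -2.74326378e+01,  6.45930693e-02,
        1.88717432e-02, -1.98258715e-05]), 'ee_pos': array([ 205.79980656, -589.60819691,  221.97988021]), 'orientation': array([ 2.0397169 ,  0.34712661, -2.04017154]), 'ft_force': array([ 0.85518429, -0.34039346,  0.01186978]), 'moment': array([-0.06832977,  0.01860995,  0.00339545]), 'width': 87.95081441479682} 18.700000000000003
```

View pics/top0.png

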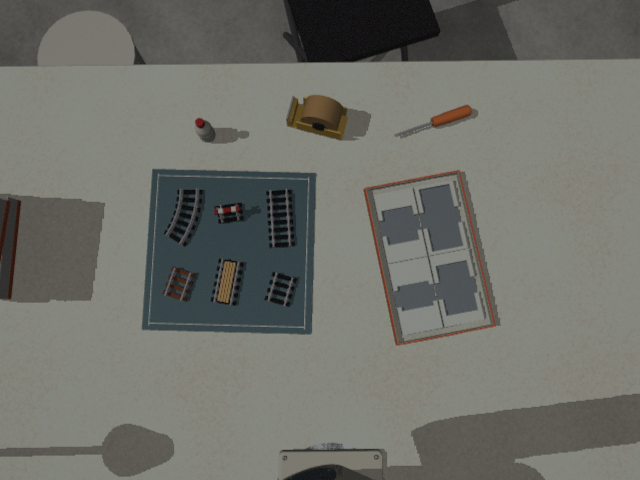

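View pics/scene0.png

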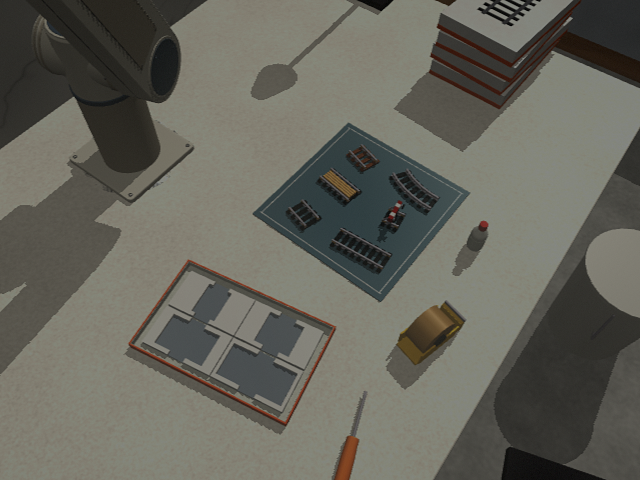

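```bash
cat > h.py <<'E'
import numpy as np,cv2
from workcell import ctrl,get_image,calibration
def ray(n,uv,z):
    c=calibration(n);V=c["view"];R=V[:3,:3];t=V[:3,3]
    uv=np.atleast_2d(np.asarray(uv,float));o=-R.T@t
    d=np.c_[(uv[:,0]-c["cx"])/c["fx"],-(uv[:,1]-c["cy"])/c["fy"],-np.ones(len(uv))]@R
    return (o+d*((z-o[2])/d[:,2])[:,None])[:,:2]
def proj(n,P):
    c=calibration(n);V=c["view"];P=np.atleast_2d(np.asarray(P,float))
    q=P@V[:3,:3].T+V[:3,3]
    return np.c_[c["cx"]+c["fx"]*q[:,0]/-q[:,2],c["cy"]-c["fy"]*q[:,1]/-q[:,2]]
E
python3 - <<'E'
import cv2
im=cv2.imread("pics/top0.png")
cv2.imwrite("pics/mat.png",cv2.convertScaleAbs(cv2.resize(im[170:325,150:315],None,fx=3.8,fy=3.8,interpolation=cv2.INTER_CUBIC),alpha=1.5))
cv2.imwrite("pics/box.png",cv2.resize(im[165:350,355:505],None,fx=3.2,fy=3.2,interpolation=cv2.INTER_CUBIC))
E
```

```text
(no output)
```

View pics/mat.png

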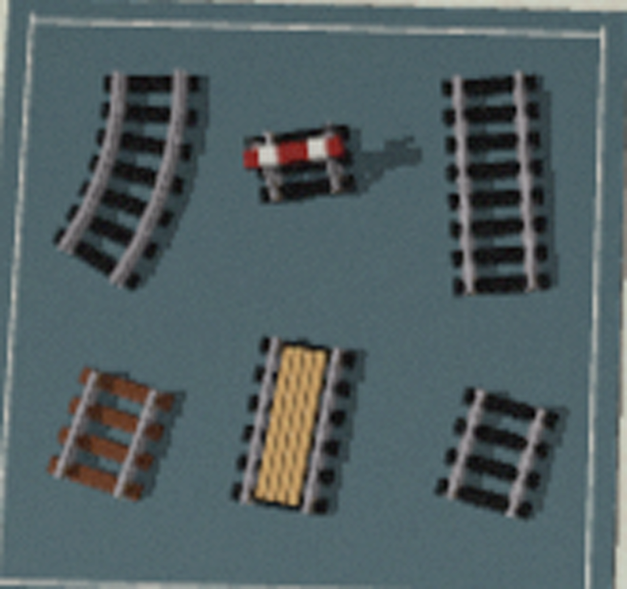

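View pics/box.png

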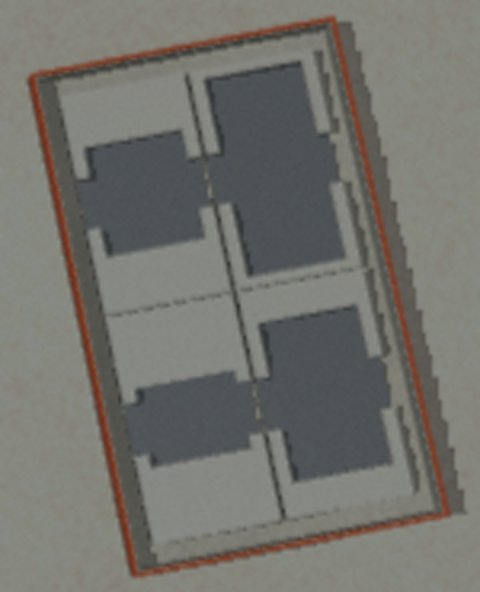

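```bash
cat > m.py <<'E'
from h import *
def blobs(mask,mn):
    n,l,s,c=cv2.connectedComponentsWithStats(mask.astype(np.uint8))
    return [(s[i],np.argwhere(l==i)[:,::-1]) for i in range(1,n) if s[i][4]>=mn]
def rect(n,pix,z):
    w=ray(n,pix,z).astype(np.float32)
    r=cv2.minAreaRect(w);(cx,cy),(a,b),an=r
    if a<b:a,b,an=b,a,an+90
    return np.round([cx,cy,a,b,(an+90)%180-90],1)
if __name__=="__main__":
  for n in("top","scene"):
    im=cv2.imread(f"pics/{n}0.png");f=im.astype(int);B,G,R=f[...,0],f[...,1],f[...,2]
    # mat region polygon
    g=cv2.resize(im,None,fx=4,fy=4,interpolation=cv2.INTER_CUBIC)
    f=g.astype(int);B,G,R=f[...,0],f[...,1],f[...,2];mx=f.max(2)
    hue=cv2.cvtColor(g,cv2.COLOR_BGR2HSV)
    # mat ROI in world 
    H,W=mx.shape;yy,xx=np.mgrid[0:H,0:W]
    uv=np.c_[(xx.ravel()+.5)/4-.5,(yy.ravel()+.5)/4-.5]
    w=ray(n,uv,8).reshape(H,W,2)
    mat=(w[...,1]>50)&(w[...,1]<350)&(w[...,0]>370)&(w[...,0]<690)
    car=(w[...,1]<-70)&(w[...,1]>-400)&(w[...,0]>330)&(w[...,0]<700)
    u=lambda p:(p+.5)/4-.5
    d=mat&(mx<38); d=cv2.morphologyEx(d.astype(np.uint8),cv2.MORPH_CLOSE,np.ones((33,33)))
    print(n)
    for s,p in blobs(d,800): print("dark",rect(n,u(p),8),u(p.mean(0)).round())
    for s,p in blobs(mat&(R>B+45)&(G>B+25),400): print("tan",rect(n,u(p),16),u(p.mean(0)).round())
    b=mat&(((R>G+35)&(R>B+35)&(G<B+12))|(mx>170)&(abs(R-B)<30))
    for s,p in blobs(cv2.morphologyEx(b.astype(np.uint8),cv2.MORPH_CLOSE,np.ones((9,9))),300): print("beam",rect(n,u(p),44),u(p.mean(0)).round())
    k=car&(B>R+6)&(mx<115)
    k=cv2.morphologyEx(k.astype(np.uint8),cv2.MORPH_OPEN,np.ones((9,9)))
    for s,p in blobs(k,2000): print("pocket",rect(n,u(p),5),u(p.mean(0)).round(),ray(n,u(p),5).mean(0).round(1))
E
python3 m.py; python3 - <<'E'
from h import *
from scipy.spatial.transform import Rotation as R
o=ctrl.get_obs();print(R.from_rotvec(o["orientation"]).as_matrix().round(3))
im=cv2.imread("pics/top0.png"); print(im[200:204,268:300].max(2)); print(im[215,390:440])
E
```

```text
top
dark [605.2 103.7 128.3  57.1   3.2] [280. 218.]
dark [612.3 315.6 130.7  60.2 -11.2] [185. 215.]
dark [618.2 217.4  61.1  41.1 -82.4] [230. 213.]
dark [466.3 220.1  97.2  57.  -10.3] [228. 282.]
dark [448.7 103.2  64.4  56.4 -16.8] [281. 289.]
tan [465.8 221.2  87.1  24.  -10.3] [226. 281.]
beam [618.5 216.5  16.7  11.5 -89.4] [227. 210.]
pocket [ 603.4 -251.5  138.7   85.8   10.3] [441. 218.] [ 603.1 -253. ]
pocket [ 587.3 -160.7   85.9   74.5  -80.3] [400. 225.] [ 587.1 -161.6]
pocket [ 447.6 -279.5  107.4   85.6    9.8] [456. 288.] [ 447.2 -280.7]
pocket [ 431.5 -188.8   86.1   51.9  -81.3] [415. 295.] [ 431.6 -189.7]
scene
dark [462.1 319.1  67.9  57.5 -18.2] [362. 161.]
dark [605.9 207.2 284.4 130.   89.3] [382. 227.]
dark [464.8 217.1  99.   63.8 -10.4] [340. 192.]
dark [448.3 101.8  68.   58.2 -16.5] [303. 215.]
tan [464.4 220.9  87.8  24.9 -10.2] [339. 183.]
beam [617.7 216.6  17.7  10.3 -84.4] [395. 209.]
[[-0.     0.329 -0.944]
 [ 0.001 -0.944 -0.329]
 [-1.    -0.001 -0.   ]]
[[ 15  31  88  60  24  10  12  15  17  11  21  11  12  11  14  17  15  40
   94  86  54  21  1
[... 339 characters left out ...]
 49  48  65  68  71  69  66  71  67  78
   94 101  73  51  45  46  46  49  51  65  70  70  70  69]]
[[86 82 77]
 [86 82 77]
 [87 83 78]
 [88 82 79]
 [88 83 78]
 [86 83 78]
 [87 83 79]
 [87 84 79]
 [87 83 78]
 [86 82 77]
 [88 84 79]
 [86 82 78]
 [87 84 79]
 [87 84 80]
 [87 84 79]
 [86 82 77]
 [85 82 77]
 [87 82 76]
 [85 81 77]
 [85 82 77]
 [86 82 78]
 [87 83 79]
 [87 83 79]
 [83 80 77]
 [72 69 65]
 [68 65 61]
 [84 81 75]
 [82 83 80]
 [78 84 82]
 [77 76 74]
 [84 81 77]
 [86 83 79]
 [85 82 78]
 [87 85 79]
 [87 84 79]
 [86 82 77]
 [86 82 77]
 [87 82 78]
 [86 83 78]
 [86 83 78]
 [88 85 79]
 [86 82 77]
 [85 83 77]
 [86 82 78]
 [86 82 78]
 [86 83 78]
 [86 82 77]
 [86 82 77]
 [85 81 77]
 [86 83 77]]
```

```bash
python3 - <<'E'
from m import *
for n in("top","scene"):
    im=cv2.imread(f"pics/{n}0.png");g=cv2.resize(im,None,fx=4,fy=4,interpolation=cv2.INTER_CUBIC)
    c=proj(n,[618,217,40])[0]*4
    f=g.astype(int);B,G,R=f[...,0],f[...,1],f[...,2]
    yy,xx=np.mgrid[0:g.shape[0],0:g.shape[1]]
    near=(abs(xx-c[0])<80)&(abs(yy-c[1])<80)
    red=near&(R>G+30)
    wh=near&(f.min(2)>105)
    for nm,m in(("red",red),("wh",wh)):
        for s,p in blobs(m,25):
            print(n,nm,s[4],((p.mean(0)+.5)/4-.5).round(1),rect(n,(p+.5)/4-.5,44),)
    x0,y0=int(c[0])//4-35,int(c[1])//4-30
    cv2.imwrite(f"pics/b_{n}.png",cv2.convertScaleAbs(cv2.resize(im[y0:y0+60,x0:x0+70],None,fx=8,fy=8,interpolation=cv2.INTER_CUBIC),alpha=1.5));print(x0,y0)
E
```

```text
top red 307 [237.6 208.2] [621.4 193.   11.3   9.2  18.5]
top red 648 [226.5 209.6] [618.8 216.6  17.5  12.1 -83.2]
top red 268 [215.7 211.3] [615.6 239.6   9.9   8.1   0.8]
top wh 259 [232.8 208.5] [620.9 202.9   9.1   8.4   5.6]
top wh 263 [219.9 210.3] [617.6 230.7  10.    8.4   6.3]
191 180
scene red 186 [399.3 202. ] [614.6 239.7   9.6   8.    3.7]
scene red 473 [395.  209.3] [617.6 216.6  18.2  10.9 -85.1]
scene red 259 [390.5 216.8] [620.3 193.3  10.8   9.6   4.4]
scene wh 186 [397.5 204.7] [615.3 230.7   9.8   7.7   3.8]
scene wh 188 [392.3 213.7] [619.1 202.9   9.6   7.5   4.3]
360 180
```

View pics/b_top.png

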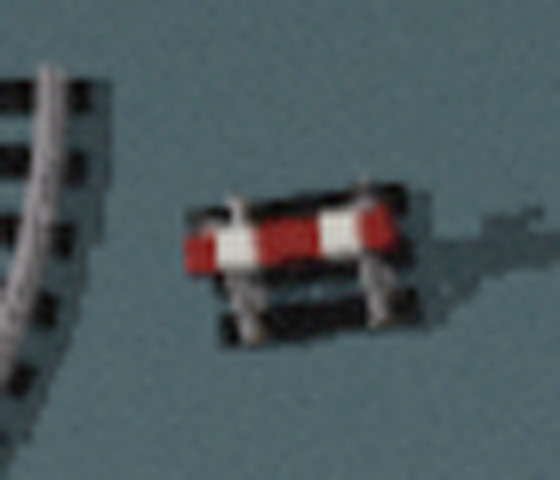

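View pics/b_scene.png

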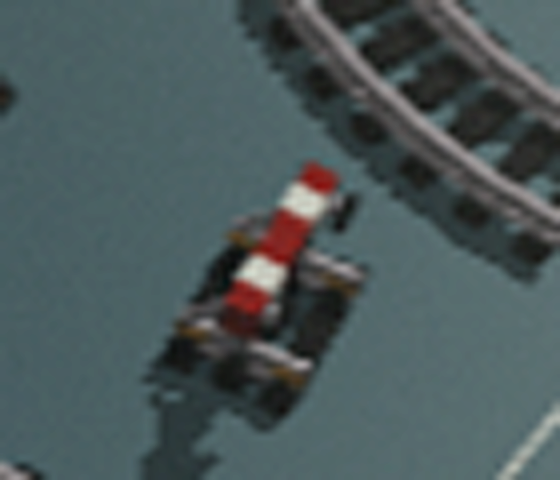

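Call:
{"fn": "move_arm", "kwargs": {
  "rows": [
    [400, 693, -150, -0.28, -0.36],
    [400, 693, -150, -0.28, -0.36],
    [400, 693, -150, -0.28, -0.36],
    [400, 693, -150, -0.28, -0.36],
    [400, 693, -150, -0.28, -0.36],
    [400, 693, -150, -0.28, -0.36],
    [400, 693, -150, -0.28, -0.36],
    [400, 693, -150, -0.28, -0.36],
    [400, 693, -150, -0.28, -0.36],
    [400, 693, -150, -0.28, -0.36],
    [400, 693, -150, -0.28, -0.36],
    [400, 693, -150, -0.28, -0.36]
  ]
}}

```text
t: 1.6
ee_pos: [574.8, 50.4, 83.3]
orientation: [2.193, 0.063, -2.194]
ft_force: [0.3, -1.4, -0.3]
width: 59.8
```

Call:
{"fn": "move_arm", "kwargs": {
  "rows": [
    [30.4, 53.3, -13, 0, -0.36],
    [30.4, 53.3, -13, 0, -0.36],
    [30.4, 53.3, -43, 0, -0.36],
    [30.4, 53.3, -43, 0, -0.36],
    [30.4, 53.3, -43, 0, -0.36],
    [30.4, 53.3, -43, 0, -0.36]
  ]
}}

```text
t: 2.35
ee_pos: [605.8, 103.3, 41.5]
orientation: [2.195, 0.062, -2.193]
ft_force: [0.0, 0.1, 0.6]
width: 59.6
```

```bash
python3 - <<'E'
from h import *
o=ctrl.get_obs();print(o['ee_pos'],o['ft_force'],o['qpos'])
for n in("scene","top"):
    im=get_image(n);c=proj(n,[605,104,30])[0].astype(int);y,x=max(c[1]-75,0),c[0]-100
    cv2.imwrite(f"pics/g1{n}.png",cv2.convertScaleAbs(cv2.resize(im[y:y+150,x:x+200],None,fx=4,fy=4,interpolation=cv2.INTER_CUBIC),alpha=1.6))
E
```

```text
[605.77836805 103.27482911  41.45629981] [0.02377247 0.1365425  0.60271304] [0.14884859 0.6523891  1.74336757 0.00188842 0.74446729 1.66293021]
```

View pics/g1scene.png

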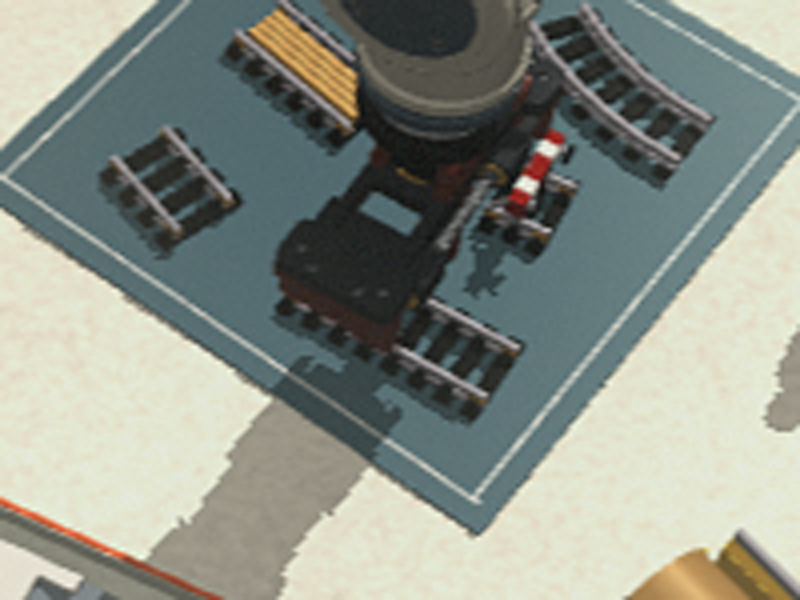

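The picture shows the gripper centred over the long straight, at about (390,330) in the crop. I'll go down and grip its rails.

Call:
{"fn": "move_arm", "kwargs": {
  "rows": [
    [-0.5, 0.4, -20, 0, -0.36],
    [-0.5, 0.4, -31, 0, -0.36],
    [-0.5, 0.4, -31, 0, -0.36],
    [-0.5, 0.4, -31, 0, 0.3],
    [-0.5, 0.4, -31, 0, 0.3],
    [-0.5, 0.4, -31, 0, 0.3],
    [-0.5, 0.4, -31, 0, 0.3]
  ]
}}

```text
t: 3.32
ee_pos: [605.5, 103.9, 10.6]
orientation: [2.196, 0.063, -2.192]
ft_force: [0.2, 0.3, 1.2]
width: 39.2
```

Call:
{"fn": "move_arm", "kwargs": {
  "rows": [
    [0, 0, 0, 0, 0.8],
    [0, 0, 8, 0, 0.8],
    [0, 0, 70, 0, 0.8],
    [-2, -355, 70, 0.12, 0.8],
    [-2, -355, 70, 0.12, 0.8],
    [-2, -355, 70, 0.12, 0.8],
    [-2, -355, 70, 0.12, 0.8],
    [-2, -355, 70, 0.12, 0.8],
    [-2, -355, 70, 0.12, 0.8],
    [-2, -355, 70, 0.12, 0.8],
    [-2, -355, 70, 0.12, 0.8]
  ]
}}

```text
t: 4.7
ee_pos: [603.2, -250.7, 80.8]
orientation: [2.132, 0.189, -2.129]
ft_force: [0.3, 1.4, -1.8]
width: 39.9
```

```bash
python3 - <<'E'
from h import *
o=ctrl.get_obs();print(o['ee_pos'],o['ft_force'],o['width'])
im=get_image("scene");c=proj("scene",[603,-251,50])[0].astype(int);y,x=min(max(c[1]-75,0),330),c[0]-100
cv2.imwrite(f"pics/g2.png",cv2.convertScaleAbs(cv2.resize(im[y:y+150,x:x+200],None,fx=4,fy=4,interpolation=cv2.INTER_CUBIC),alpha=1.6))
E
```

```text
[ 603.19130716 -250.6610428    80.75790541] [ 0.27172968  1.38376103 -1.77217756] 39.859791108337184
```

View pics/g2.png

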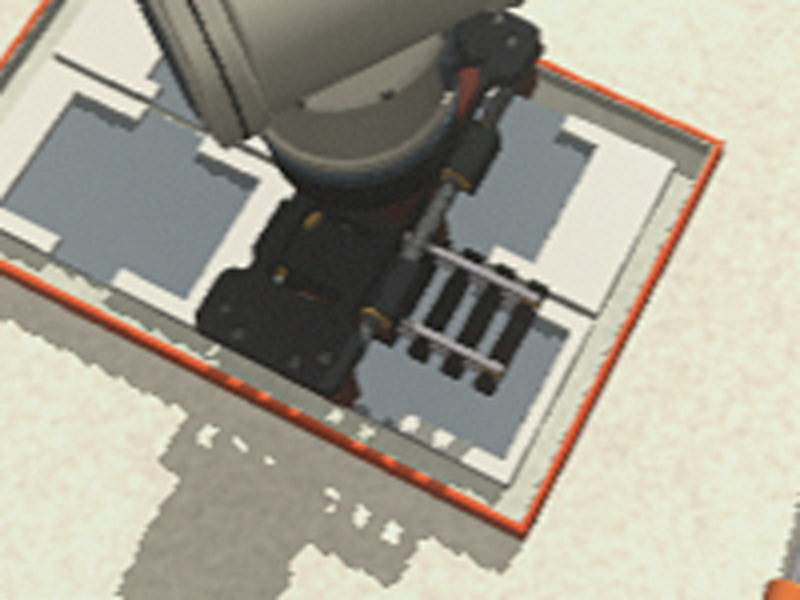

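Call:
{"fn": "move_arm", "kwargs": {
  "rows": [
    [0, -0.7, -45, 0, 0.8],
    [0, -0.7, -60, 0, 0.8],
    [0, -0.7, -68, 0, 0.8],
    [0, -0.7, -68, 0, 0.8],
    [0, -0.7, -68, 0, -0.18],
    [0, -0.7, -68, 0, -0.18],
    [0, -0.7, -68, 0, -0.18]
  ]
}}

```text
t: 5.62
ee_pos: [603.5, -250.9, 13.1]
orientation: [2.132, 0.19, -2.128]
ft_force: [-0.3, -0.0, -0.3]
width: 51.7
```

Call:
{"fn": "move_arm", "kwargs": {
  "rows": [
    [0, 0, 60, 0, -0.18],
    [0, 0, 70, 0, -0.36],
    [-137.6, 472, 70, -0.358, -0.36],
    [-137.6, 472, 70, -0.358, -0.36],
    [-137.6, 472, 70, -0.358, -0.36],
    [-137.6, 472, 70, -0.358, -0.36],
    [-137.6, 472, 70, -0.358, -0.36],
    [-137.6, 472, 70, -0.358, -0.36],
    [-137.6, 472, 70, -0.358, -0.36],
    [-137.6, 472, 70, -0.358, -0.36],
    [-137.6, 472, 70, -0.358, -0.36],
    [-137.6, 472, 70, -0.358, -0.36]
  ]
}}

```text
t: 7.12
ee_pos: [465.7, 220.8, 82.9]
orientation: [-2.128, 0.192, 2.124]
ft_force: [-0.5, 0.5, 0.2]
width: 59.7
```

```bash
python3 - <<'E'
from h import *
im=get_image("top")
y,x=165,355
cv2.imwrite(f"pics/g3.png",cv2.resize(im[y:y+185,x:x+150],None,fx=3.2,fy=3.2,interpolation=cv2.INTER_CUBIC))
E
```

```text
(no output)
```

View pics/g3.png

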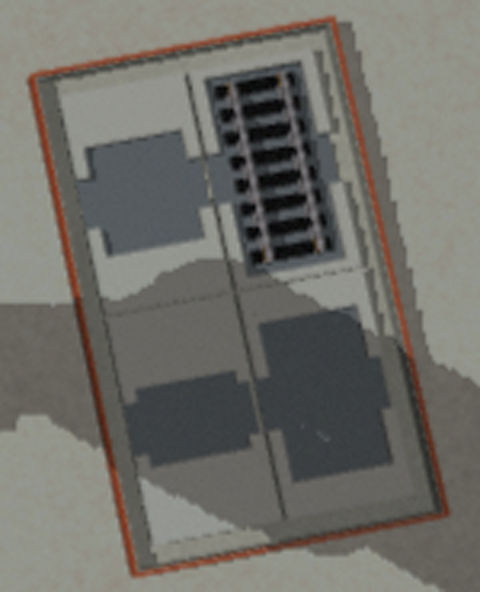

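The long straight lies inside its pocket with a margin all round. Next is the crossing.

Call:
{"fn": "move_arm", "kwargs": {
  "rows": [
    [0.2, 0.2, -50, 0, -0.36],
    [0.2, 0.2, -64, 0, -0.36],
    [0.2, 0.2, -72, 0, -0.36],
    [0.2, 0.2, -72, 0, -0.36],
    [0.2, 0.2, -72, 0, 0.3],
    [0.2, 0.2, -72, 0, 0.3],
    [0.2, 0.2, -72, 0, 0.8],
    [0.2, 0.2, -72, 0, 0.8],
    [0.2, 0.2, -64, 0, 0.8],
    [0.2, 0.2, 0, 0, 0.8]
  ]
}}

```text
t: 8.43
ee_pos: [463.2, 219.2, 78.9]
orientation: [-2.121, 0.198, 2.134]
ft_force: [1.6, 0.0, -0.6]
width: 39.5
```

Call:
{"fn": "move_arm", "kwargs": {
  "rows": [
    [-15.6, -498.5, 4, 0.357, 0.8],
    [-15.6, -498.5, 4, 0.357, 0.8],
    [-15.6, -498.5, 4, 0.357, 0.8],
    [-15.6, -498.5, 4, 0.357, 0.8],
    [-15.6, -498.5, 4, 0.357, 0.8],
    [-15.6, -498.5, 4, 0.357, 0.8],
    [-15.6, -498.5, 4, 0.357, 0.8],
    [-15.6, -498.5, 4, 0.357, 0.8],
    [-15.6, -498.5, 4, 0.357, 0.8],
    [-15.6, -498.5, 4, 0.357, 0.8],
    [-15.6, -498.5, 4, 0.357, 0.8]
  ]
}}

```text
t: 9.8
ee_pos: [447.3, -277.6, 82.8]
orientation: [2.121, 0.184, -2.135]
ft_force: [0.1, -0.6, -1.7]
width: 39.3
```

```bash
python3 - <<'E'
from h import *
im=get_image("scene");c=proj("scene",[447,-280,50])[0].astype(int);y,x=min(max(c[1]-75,0),330),max(c[0]-100,0)
cv2.imwrite(f"pics/g4.png",cv2.convertScaleAbs(cv2.resize(im[y:y+150,x:x+200],None,fx=4,fy=4,interpolation=cv2.INTER_CUBIC),alpha=1.6))
E
```

```text
(no output)
```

View pics/g4.png

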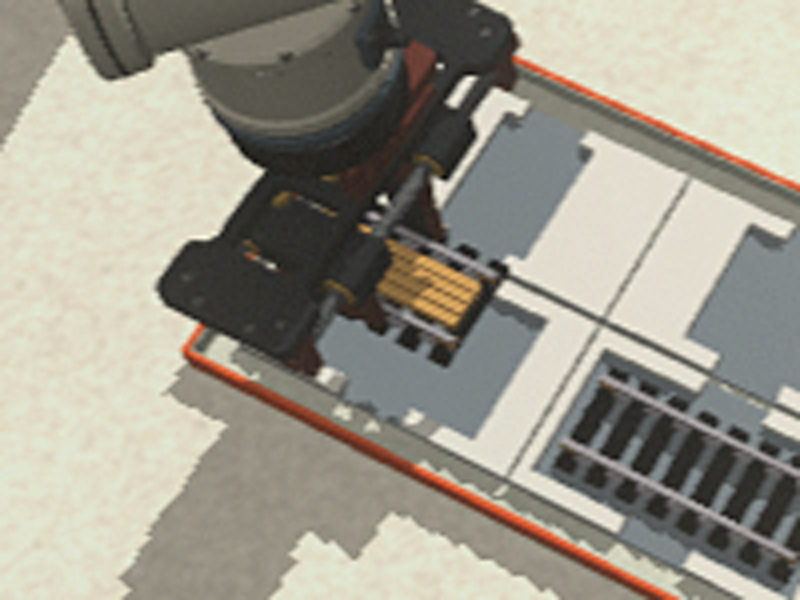

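Call:
{"fn": "move_arm", "kwargs": {
  "rows": [
    [0.3, -1.7, -45, 0, 0.8],
    [0.3, -1.7, -60, 0, 0.8],
    [0.3, -1.7, -69, 0, 0.8],
    [0.3, -1.7, -70, 0, 0.8],
    [0.3, -1.7, -70, 0, -0.18],
    [0.3, -1.7, -70, 0, -0.18],
    [0.3, -1.7, -70, 0, -0.18]
  ]
}}

```text
t: 10.72
ee_pos: [448.0, -279.4, 13.2]
orientation: [2.121, 0.184, -2.133]
ft_force: [0.5, -0.2, -0.2]
width: 51.7
```

Call:
{"fn": "move_arm", "kwargs": {
  "rows": [
    [0, 0, 60, 0, -0.18],
    [0, 0, 70, 0, -0.36],
    [0.7, 382.6, 70, -0.466, -0.36],
    [0.7, 382.6, 70, -0.466, -0.36],
    [0.7, 382.6, 70, -0.466, -0.36],
    [0.7, 382.6, 70, -0.466, -0.36],
    [0.7, 382.6, 70, -0.466, -0.36],
    [0.7, 382.6, 70, -0.466, -0.36],
    [0.7, 382.6, 70, -0.466, -0.36],
    [0.7, 382.6, 70, -0.466, -0.36],
    [0.7, 382.6, 70, -0.466, -0.36],
    [0.7, 382.6, 70, -0.466, -0.36]
  ]
}}

```text
t: 12.22
ee_pos: [448.7, 101.7, 83.2]
orientation: [-2.059, 0.307, 2.073]
ft_force: [0.3, 0.4, 0.8]
width: 59.5
```

```bash
python3 - <<'E'
from h import *
im=get_image("top")
y,x=165,355
cv2.imwrite(f"pics/g5.png",cv2.resize(im[y:y+185,x:x+150],None,fx=3.2,fy=3.2,interpolation=cv2.INTER_CUBIC))
E
```

```text
(no output)
```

View pics/g5.png

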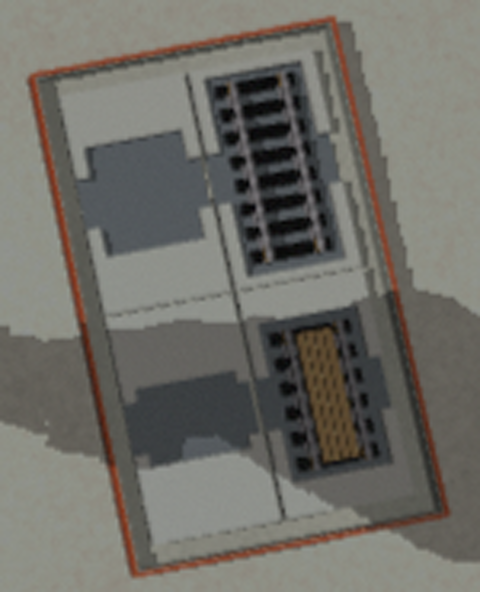

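The crossing lies in its pocket too. Now the half straight.

Call:
{"fn": "move_arm", "kwargs": {
  "rows": [
    [0, 1.5, -50, 0, -0.36],
    [0, 1.5, -64, 0, -0.36],
    [0, 1.5, -72.5, 0, -0.36],
    [0, 1.5, -72.5, 0, -0.36],
    [0, 1.5, -72.5, 0, 0.3],
    [0, 1.5, -72.5, 0, 0.3],
    [0, 1.5, -72.5, 0, 0.8],
    [0, 1.5, -72.5, 0, 0.8],
    [0, 1.5, -64, 0, 0.8],
    [0, 1.5, -4, 0, 0.8],
    [0, 1.5, -4, 0, 0.8],
    [0, 1.5, -4, 0, 0.8]
  ]
}}

```text
t: 13.78
ee_pos: [448.7, 103.4, 79.5]
orientation: [-2.06, 0.306, 2.072]
ft_force: [-0.2, -0.2, -0.6]
width: 39.5
```

Call:
{"fn": "move_arm", "kwargs": {
  "rows": [
    [138.6, -264, 2, 0.47, 0.8],
    [138.6, -264, 2, 0.47, 0.8],
    [138.6, -264, 2, 0.47, 0.8],
    [138.6, -264, 2, 0.47, 0.8],
    [138.6, -264, 2, 0.47, 0.8],
    [138.6, -264, 2, 0.47, 0.8],
    [138.6, -264, 2, 0.47, 0.8],
    [138.6, -264, 2, 0.47, 0.8],
    [138.6, -264, 2, 0.47, 0.8]
  ]
}}

```text
t: 14.9
ee_pos: [586.8, -159.3, 81.3]
orientation: [2.119, 0.188, -2.132]
ft_force: [-0.2, -0.1, 0.2]
width: 39.6
```

```bash
python3 - <<'E'
from h import *
im=get_image("scene");c=proj("scene",[587,-160,50])[0].astype(int);y,x=min(max(c[1]-75,0),330),max(c[0]-100,0)
cv2.imwrite(f"pics/g6.png",cv2.convertScaleAbs(cv2.resize(im[y:y+150,x:x+200],None,fx=4,fy=4,interpolation=cv2.INTER_CUBIC),alpha=1.6))
E
```

```text
(no output)
```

View pics/g6.png

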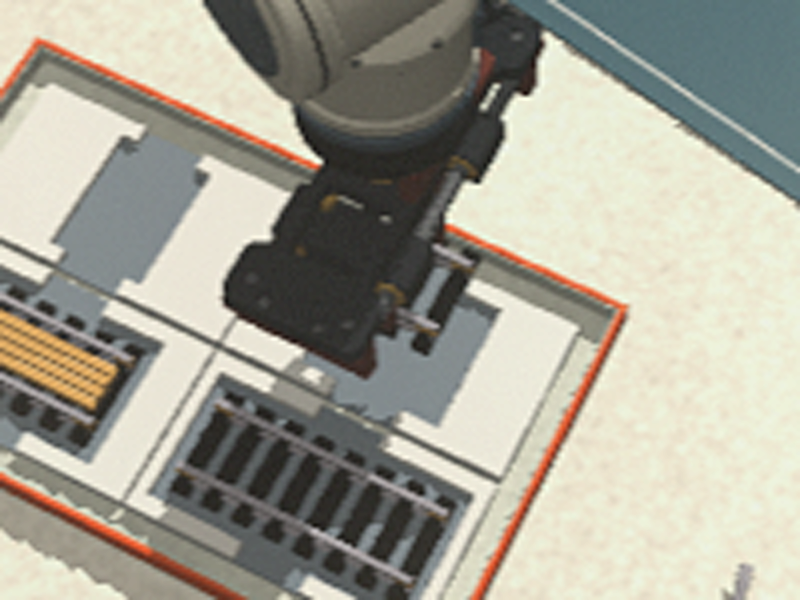

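Call:
{"fn": "move_arm", "kwargs": {
  "rows": [
    [0.5, -1.2, -45, 0, 0.8],
    [0.5, -1.2, -60, 0, 0.8],
    [0.5, -1.2, -68, 0, 0.8],
    [0.5, -1.2, -68.5, 0, 0.8],
    [0.5, -1.2, -68.5, 0, -0.18],
    [0.5, -1.2, -68.5, 0, -0.18],
    [0.5, -1.2, -68.5, 0, -0.18]
  ]
}}

```text
t: 15.82
ee_pos: [587.7, -160.8, 13.3]
orientation: [2.12, 0.187, -2.131]
ft_force: [0.1, -0.1, 0.1]
width: 51.7
```

Call:
{"fn": "move_arm", "kwargs": {
  "rows": [
    [0, 0, 60, 0, -0.18],
    [0, 0, 95, 0, -0.1],
    [30.4, 377.3, 95, 1.518, -0.1],
    [30.4, 377.3, 95, 1.518, -0.1],
    [30.4, 377.3, 95, 1.518, -0.1],
    [30.4, 377.3, 95, 1.518, -0.1],
    [30.4, 377.3, 95, 1.518, -0.1],
    [30.4, 377.3, 95, 1.518, -0.1],
    [30.4, 377.3, 95, 1.518, -0.1],
    [30.4, 377.3, 95, 1.518, -0.1],
    [30.4, 377.3, 95, 1.518, -0.1],
    [30.4, 377.3, 95, 1.518, -0.1]
  ]
}}

```text
t: 17.32
ee_pos: [618.2, 216.3, 108.4]
orientation: [1.116, 1.259, -1.118]
ft_force: [-1.2, 0.3, -1.0]
width: 48.3
```

```bash
python3 - <<'E'
from h import *
from scipy.spatial.transform import Rotation as R
im=get_image("top")
y,x=165,355
cv2.imwrite(f"pics/g7.png",cv2.resize(im[y:y+185,x:x+150],None,fx=3.2,fy=3.2,interpolation=cv2.INTER_CUBIC))
o=ctrl.get_obs();M=R.from_rotvec(o['orientation']).as_matrix();print(M.round(3),np.degrees(np.arctan2(M[1,1],M[0,1])),o['ee_pos'],o['qpos'])
E
```

```text
[[ 0.004  0.992  0.123]
 [-0.005  0.123 -0.992]
 [-1.     0.003  0.005]] 7.0714755334049055 [618.22574615 216.15563402 108.43604589] [ 0.32094506  0.6014892   1.62952717 -0.0074119   0.90822157  0.20208622]
```

View pics/g7.png

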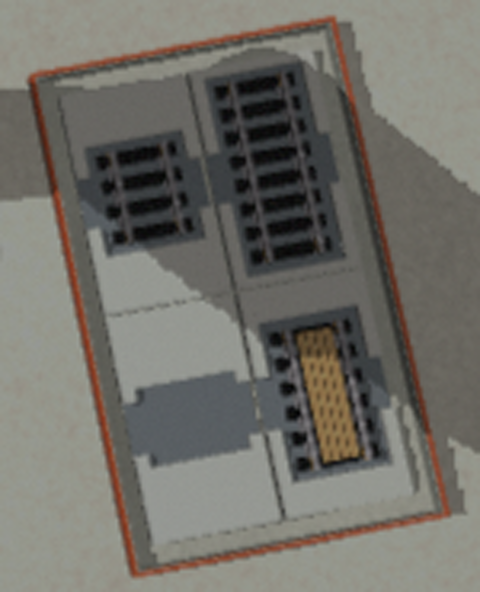

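The half straight lies in its pocket. Now to pinch the buffer-stop beam.

Call:
{"fn": "move_arm", "kwargs": {
  "rows": [
    [0, 0.3, -45, 0, -0.1],
    [0, 0.3, -75, 0, -0.1],
    [0, 0.3, -84.5, 0, -0.1],
    [0, 0.3, -84.5, 0, -0.1],
    [0, 0.3, -84.5, 0, 0.5],
    [0, 0.3, -84.5, 0, 0.9],
    [0, 0.3, -84.5, 0, 1],
    [0, 0.3, -84.5, 0, 1],
    [0, 0.3, -84.5, 0, 1]
  ]
}}

```text
t: 18.5
ee_pos: [618.4, 216.5, 24.1]
orientation: [1.116, 1.258, -1.117]
ft_force: [-0.5, 0.0, 1.0]
width: 10.0
```

```bash
python3 - <<'E'
from h import *
im=get_image("scene");c=proj("scene",[618,216,50])[0].astype(int);y,x=min(max(c[1]-75,0),330),max(c[0]-100,0)
cv2.imwrite(f"pics/g8.png",cv2.convertScaleAbs(cv2.resize(im[y:y+150,x:x+200],None,fx=4,fy=4,interpolation=cv2.INTER_CUBIC),alpha=1.6))
E
```

```text
(no output)
```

View pics/g8.png

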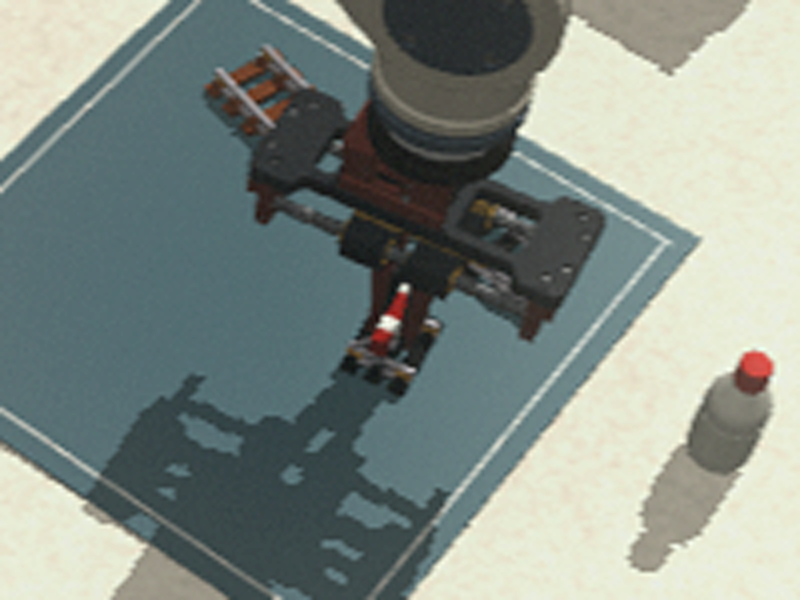

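Width 10.0 mm: the beam is gripped. I'll lift first, then carry it to (431.5, -188.6) with a turn of +3°.

Call:
{"fn": "move_arm", "kwargs": {
  "rows": [
    [0, 0, 10, 0, 1],
    [0, 0, 70, 0, 1],
    [-186.9, -405, 70, 0.053, 1],
    [-186.9, -405, 70, 0.053, 1],
    [-186.9, -405, 70, 0.053, 1],
    [-186.9, -405, 70, 0.053, 1],
    [-186.9, -405, 70, 0.053, 1],
    [-186.9, -405, 70, 0.053, 1],
    [-186.9, -405, 70, 0.053, 1],
    [-186.9, -405, 70, 0.053, 1],
    [-186.9, -405, 70, 0.053, 1],
    [-186.9, -405, 70, 0.053, 1]
  ]
}}

```text
t: 20.05
ee_pos: [432.1, -187.5, 94.3]
orientation: [1.076, 1.281, -1.076]
ft_force: [0.3, -0.2, -0.5]
width: 9.7
```

```bash
python3 - <<'E'
from h import *
im=get_image("scene");c=proj("scene",[431,-188,50])[0].astype(int);y,x=min(max(c[1]-75,0),330),max(c[0]-100,0)
cv2.imwrite(f"pics/g9.png",cv2.convertScaleAbs(cv2.resize(im[y:y+150,x:x+200],None,fx=4,fy=4,interpolation=cv2.INTER_CUBIC),alpha=1.6))
E
```

```text
(no output)
```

View pics/g9.png

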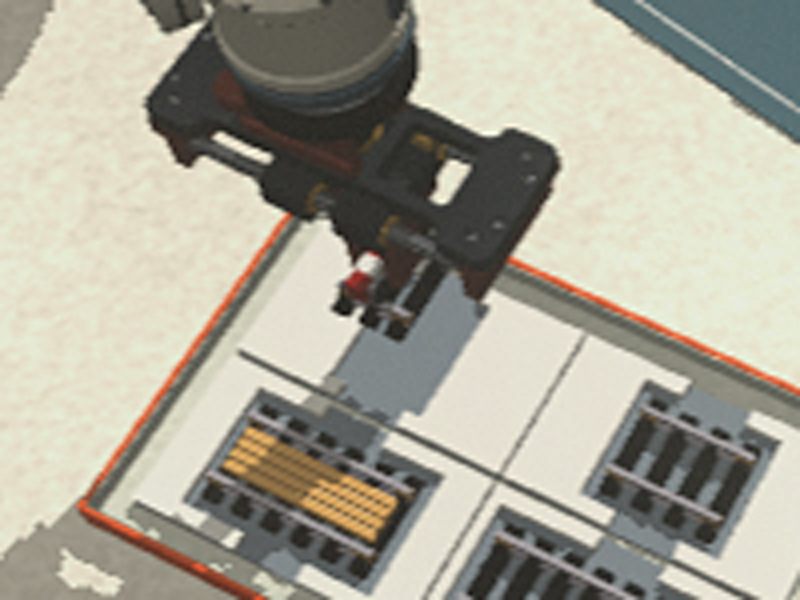

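Call:
{"fn": "move_arm", "kwargs": {
  "rows": [
    [-0.6, -1.2, -45, 0, 1],
    [-0.6, -1.2, -60, 0, 1],
    [-0.6, -1.2, -66, 0, 1],
    [-0.6, -1.2, -68, 0, 1],
    [-0.6, -1.2, -68, 0, 1]
  ]
}}

```text
t: 20.72
ee_pos: [432.0, -188.7, 26.8]
orientation: [1.075, 1.281, -1.075]
ft_force: [-1.1, 0.9, -0.0]
width: 9.4
```

Call:
{"fn": "move_arm", "kwargs": {
  "rows": [
    [0, 0, -0.6, 0, 1],
    [0, 0, -0.6, 0, 1],
    [0, 0, -0.6, 0, 0],
    [0, 0, -0.6, 0, 0],
    [0, 0, -0.6, 0, 0],
    [0, 0, -0.6, 0, 0],
    [0, 0, 40, 0, 0],
    [0, 0, 100, 0, 0],
    [0, 0, 150, 0, 0],
    [-30, 250, 200, 0, 0],
    [-30, 250, 200, 0, 0],
    [-30, 250, 200, 0, 0]
  ]
}}

```text
t: 22.22
ee_pos: [409.7, -4.6, 214.0]
orientation: [1.077, 1.279, -1.076]
ft_force: [1.0, -0.3, 0.1]
width: 43.8
```

Call:
{"fn": "move_arm", "kwargs": {
  "rows": [
    [0, 150, 0, 0, 0],
    [0, 150, 0, 0, 0],
    [0, 150, 0, 0, 0],
    [0, 150, 0, 0, 0],
    [0, 150, 0, 0, 0]
  ]
}}

```text
t: 22.85
ee_pos: [409.4, 144.8, 213.8]
orientation: [1.076, 1.28, -1.076]
ft_force: [0.2, 0.0, -0.1]
width: 44.0
```

```bash
python3 - <<'E'
from h import *
im=get_image("top"); s=get_image("scene")
cv2.imwrite("pics/top9.png",im)
y,x=165,355
cv2.imwrite(f"pics/f1.png",cv2.resize(im[y:y+185,x:x+150],None,fx=3.2,fy=3.2,interpolation=cv2.INTER_CUBIC))
cv2.imwrite(f"pics/f2.png",cv2.convertScaleAbs(cv2.resize(s[250:430,120:345],None,fx=3.3,fy=3.3,interpolation=cv2.INTER_CUBIC),alpha=1.4))
E
```

```text
(no output)
```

View pics/f1.png

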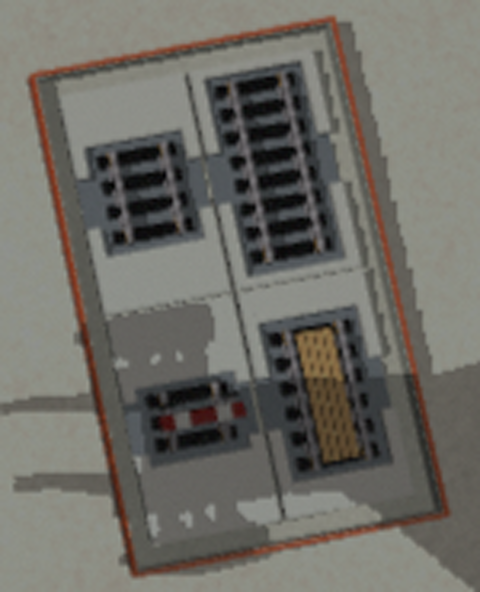

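View pics/f2.png

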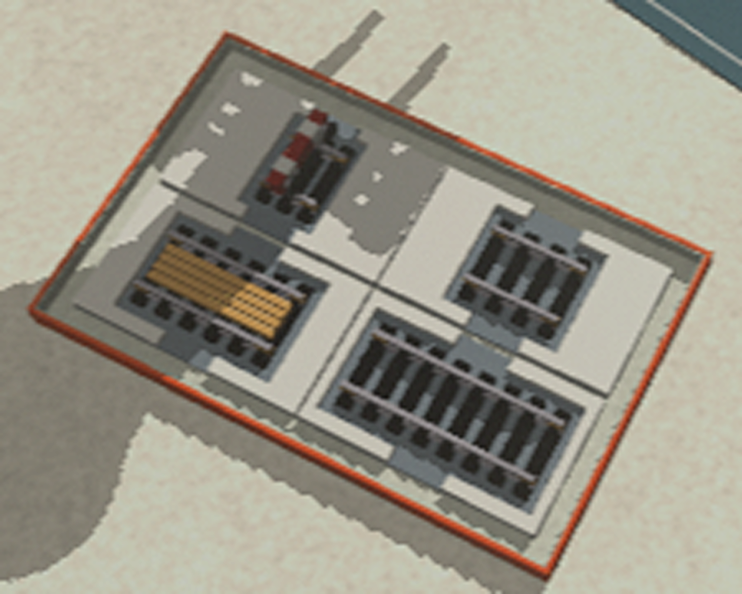

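View pics/top9.png

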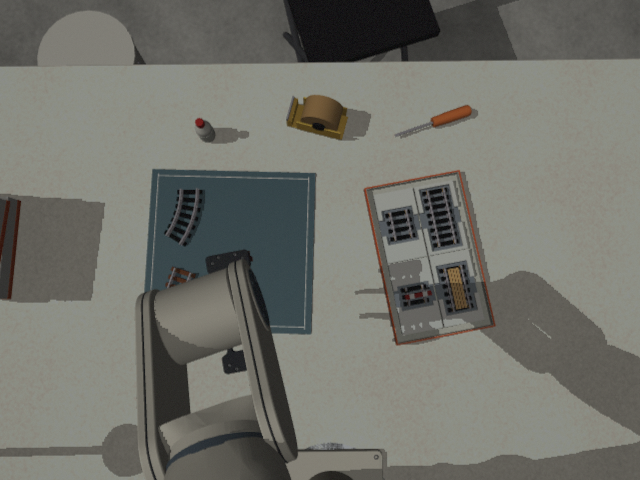

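All four pieces lie flat inside their pockets, the curve is unmoved, and the gripper is clear of everything. I'm handing the job in.

```bash
python3 -c "
from workcell import ctrl
print(ctrl.get_obs()['t'],ctrl.close_job())"
```

```text
the job is handed in; nothing more can be done
22.95 None
```

The siding set is packed and handed in at about 23 s. I put in the long straight, the level crossing, the black half straight and the buffer stop, in that order. Each is in the pocket cut to its length, with its rails along the insert.

**Final pictures:** in both the top and scene views each piece looks flat inside its pocket, with a margin all round. I judged this by eye and did not measure the final poses.

**Pieces left behind:** the curved track lies where it was. The arm partly hides the brown half in the last top view. I never gripped it, and the visible part is where it was at the start.

**Forces and disagreements:** the wrist force stayed under about 2 N in every reading I saw, taken at the end of each move. The tool had picked up about 0.8° of tilt while placing the crossing and the half straight, but both look seated flat. None of my checks failed.

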